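# Find the honing angle with the pendulum gauge on the crowned stone

## Robot

A 6-joint arm with a two-finger parallel gripper is mounted at the origin on a cart in front of the work surface, level with it; the furniture and walls round the work are solid. World frame = base frame: x ahead of the robot, y to its left, z up, the work surface at z = 0. Lengths are in m, angles in rad, forces in N, time in s.
With the tool pointing down it reaches from about 0.375 to 0.925 m from the base axis. Payload 5.7 kg.
Tool frame: the origin (TCP) lies between the finger pads; the fingertips stand 22 mm ahead of it and the grasp point (between the pads) lies 3 mm ahead of it; z points along the fingers, y is the line along which they close (so a half turn about z gives the same grasp; the last joint's range is limited). The gripper opens to 85 mm and grips with 20 to 120 N. Pads are 22 mm wide; open, the fingers measure 114 mm over their backs; the gripper's body (76 mm by 85 mm) begins 54 mm behind the grasp point. The pads swing forward as they close: fully open they stand 13 mm farther back than shut.
Start: joints at [1.204, 0.359, 1.51, -0, 1.272, -0.115], TCP at [0.149, 0.581, 0.253] pointing down, gripper open.
Joint ranges: [-2.97, 2.97], [-1.01, 2.36], [0.21, 2.38], [-0.96, 4.11], [0.2, 2.71], [-2.98, 2.98]. Speed limits (rad/s): [2.39, 2.39, 3.14, 3.14, 3.14, 3.14].

## Interface

Orientations are given as [roll, pitch, yaw] about the fixed x, y, z axes, in that order (R = Rz(yaw) Ry(pitch) Rx(roll)).
In Python, from cell import arm gives the robot as it stands. The module is installed in compiled form; this text tells all that it offers.
- The arm moves only by the tool play_rows, never from a script. Its argument "moves" is a list of rows, each a list of 6 numbers: the shift along the tool's x, y, z in mm, then the turn, a rotation vector about the tool's x, y, z in rad. A call has 1 to 5 rows; each row is the pose to reach, as a shift and turn from the pose commanded when the call began, along the tool's axes at that moment; what a row does not reach only later rows make up. A row lasts 1/10 s, in which the tool goes at most 50 mm and 8.59 degrees, less where a joint would pass 70% of its speed; a pose out of reach is approached as far as the arm can. A call with a gripper value outside its range is refused whole. "gripper" is the opening, from -1 (shut) to 1 (fully open), set as the call begins (left out, the last holds). The fingers move at their own pace and stop on an object; "force" is the grip in N (left out, the last holds). Time passes only in rows, so rows that repeat a pose let the fingers close. It gives the time, the measured TCP pose, the force, the opening and the grip force at its end, in the units of the state.
- arm.observe(): the state, without advancing time (a new reading comes with each control period).
- arm.capture(name): name is "side" or "top" or "wrist"; returns a dict with "img" (400x640x3 uint8, red, green, blue), "range_z" (400x640 float32, m along the optical axis (not along the pixel's ray), 0 where there is no reading), "K" (3x3 intrinsics, pixels), "cam_to_world" (4x4, takes a point from camera to world coordinates); the wrist camera has in their place "tool_from_camera" (4x4, takes a point from camera to tool coordinates, whose origin is the TCP and whose axes are the flange's). Camera axes: x right, y down, z forward; pixel columns grow to the right and rows downward; lengths in m; the calibration is good to about 2 mm. A picture is of the moment at which its call begins: read the wrist's pose just before it.
- arm.hand_in(): hands the job in; it is judged then, once.
The state is a dict: "time": time; "joints": joint angles; "dq": joint speeds; "tau": joint torques, N m; "position": TCP position; "ee_rot": TCP orientation; "force": force on the tool from outside, world axes, zero at the start; "torque": the same for the moment, N m; "width": opening from 0.0 (shut) to 1.0 (fully open); "gripper_force": force on a finger pad.
Only numpy, scipy, OpenCV 4.12 (cv2) and the standard library are available. Lean on these libraries where they do the work, as an engineer would, in place of code of your own. Each camera call takes 0.05 s, during which the arm holds its last target. There are 200 camera calls.

## Task

Show the cook the honing angle: take the angle gauge by its square grip, set its foot level and squarely across the middle of the round-topped honing stone, pressing only lightly, and then rock it over sideways on the stone until its swinging pointer comes to rest between the two prongs of the index. Finish while still holding the gauge still like that in the gripper, its foot touching the stone; do not let go, and leave the jar, the mill and the paddle where they are.

Things in the scene. Friction and masses are not known exactly. Their poses are not given: they have to be found in the camera images.
- gauge: Pendulum angle gauge, loose, 0.3 to 0.55 kg, standing on the worktop. Origin: centre of the underside of its flat foot; z up, x normal to the dial, away from the viewer (dial faces -x), y to the viewer's left along the foot. Foot 50 (x) x 110 (y) x 12 mm; glazed wooden housing 24 x 110 mm, z 12 to 132 mm; on top a square wooden grip 28 x 28 mm, centred, z 131 to 185 mm.
- pointer (a joint): Angle (rad) of the black hanging pointer on the dial. Pivot 120 mm above the foot, 82 mm long; swings freely, damped, settles plumb in about 1 s. 0 when the gauge is level; positive when the gauge leans with its top to its own -y (viewer's right), by the angle of lean: the pointer then shows on the right half of the dial.
- index (a joint): Angle (rad) of the grey two-pronged index on the dial, measured like the pointer's. Already set, 0.17 to 0.36 (on the viewer's right), stiff, behind the glass, stays put. The gauge must lean by this angle, top towards the index side. Between the prongs the pointer can stand up to 0.06 rad from the middle.
- pointer_tip (a point): Tip of the pointer, 82 mm from the pivot; z axis along the pointer, towards the pivot.
- index_mark (a point): Middle of the gap between the index prongs, 80 mm from the pivot; z axis towards the pivot.
- honing_base: Base of the honing stone, fixed, 190 mm (x) x 94 mm (y), wooden walls up to 48 mm. Origin: centre of the underside on the worktop; x runs along the stone's ridge, z up.
- honing_stone (a joint): How far (m) the stone is pressed down into its cushion, 0 to 0.008: 0 when free; begins to give at about 1 N, then 1.5 N per mm, bottoming at 8 mm.
- stone_crown (a point): Middle of the top line of the grey stone, a lying cylinder of radius 36 mm, length 155 mm, axis along the base's x; top line 80 mm above the worktop, 32 mm above the base's walls. Axes as the base's. The gauge's foot goes across it, gauge x along the ridge (yaw as the base's), so that it can rock sideways.
- sesame_jar: Bystander: glass jar with grey lid, 54 mm wide, 85 mm tall, behind the work. Origin at the centre of its underside. Leave alone.
- pepper_mill: Bystander: small mill, 44 mm wide, 90 mm tall, behind the work. Origin at the centre of its underside. Leave alone.
- rice_paddle: Bystander: flat wooden paddle, 183 x 104 x 5 mm, lying to the right. Origin at the centre of its underside. Leave alone.
Things that resemble listed ones, but are neither listed nor needed, are in the scene too. Leave any blue look-alike of the gauge alone.

How it is judged:
By the outcome, as a careful person would: the job done as asked, in the order asked, and still so for the second after the job is handed in, while the arm keeps its last pose, push and grip.
It also fails if it takes over 42 s, if anything falls off the work surface, if the arm or the gripper's body presses on something with over 40 N, if the wrist force passes 120 N, or if a joint passes its speed limit or range.

## Working session

There is one attempt and no reset: what is moved stays moved. The work goes in short steps, Python scripts to look and compute and a tool call to move; the robot and the scene stay as the last step left them, time stands still between calls to the robot, and variables do not carry over. Pictures are saved under pics/ and viewed, at most 10 in all, crops included, and the job is handed in when it is done.

Besides the shell and the picture viewer there is one more tool, called as name([rows], argument=value, ...), one row to a line, values as JSON. play_rows: Moves the arm, as the interface text tells. Its arguments: {"type":"object","properties":{"moves":{"type":"array","items":{"type":"array","items":{"type":"number"}}},"gripper":{"type":"number"},"force":{"type":"number"}},"required":["moves"]}

```bash
mkdir -p pics; cat > h.py <<'E'
import numpy as np,cv2
from scipy.spatial.transform import Rotation as R
from cell import arm
def save(n,img,crop=None,s=1):
    if crop: img=img[crop[1]:crop[3],crop[0]:crop[2]]
    cv2.imwrite('pics/'+n,cv2.resize(img[:,:,::-1],None,fx=s,fy=s,interpolation=cv2.INTER_CUBIC))
def cap(n):
    st=arm.observe();c=arm.capture(n)
    if n=='wrist':
        T=np.eye(4);T[:3,:3]=R.from_euler('xyz',st['ee_rot']).as_matrix();T[:3,3]=st['position']
        c['cam_to_world']=T@c['tool_from_camera']
    np.savez('last_%s.npz'%n,**{k:c[k] for k in('img','range_z','K','cam_to_world')})
    return c
def pt(c,u,v):
    z=c['range_z'][int(v),int(u)]
    p=np.linalg.inv(c['K'])@[u,v,1]*z
    return (c['cam_to_world']@np.r_[p,1])[:3]
def cloud(c):
    v,u=np.mgrid[:400,:640];z=c['range_z']
    p=(np.linalg.inv(c['K'])@np.stack([u*z,v*z,z]).reshape(3,-1))
    return (c['cam_to_world'][:3,:3]@p+c['cam_to_world'][:3,3:]).T.reshape(400,640,3)
E
python3 - <<'E'
from h import *
o=arm.observe();print({k:np.round(v,3) for k,v in o.items()})
a=cap('side');b=cap('top')
save('a1.png',a['img']);save('b1.png',b['img'])
for c in(a,b):print(np.round(c['cam_to_world'],3),c['K'][0])
E
```

```text
{'time': np.float64(0.0), 'joints': array([ 1.204,  0.36 ,  1.511, -0.   ,  1.272, -0.115]), 'dq': array([ 0.001,  0.001, -0.   , -0.001, -0.001,  0.001]), 'tau': array([ 2.0000e-03, -5.2762e+01, -2.7863e+01,  0.0000e+00,  1.3000e-02,
       -0.0000e+00]), 'position': array([0.149, 0.58 , 0.252]), 'ee_rot': array([-3.14, -0.  ,  2.89]), 'force': array([ 0.244, -0.225,  0.44 ]), 'torque': array([ 0.006,  0.02 , -0.051]), 'gripper_force': np.float64(0.0), 'width': np.float64(1.0)}
[[ 0.823 -0.176  0.54  -0.179]
 [-0.567 -0.295  0.769 -1.224]
 [ 0.024 -0.939 -0.342  0.571]
 [ 0.     0.     0.     1.   ]] [493.7737405   0.        320.0848638]
[[-0.028 -0.998  0.064  0.463]
 [-1.     0.027 -0.011 -0.174]
 [ 0.009 -0.065 -0.998  1.359]
 [ 0.     0.     0.     1.   ]] [490.66029349   0.         311.14533065]
```

View pics/a1.png

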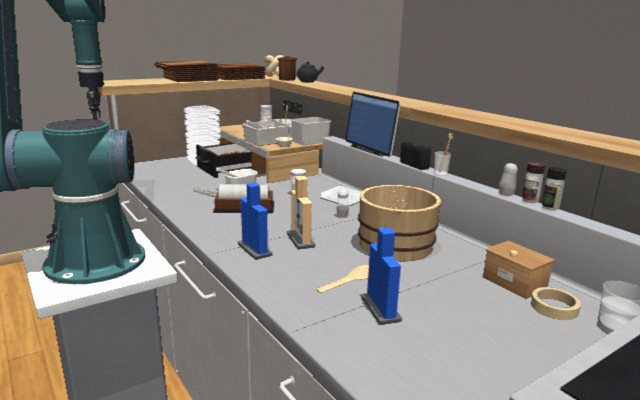

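View pics/b1.png

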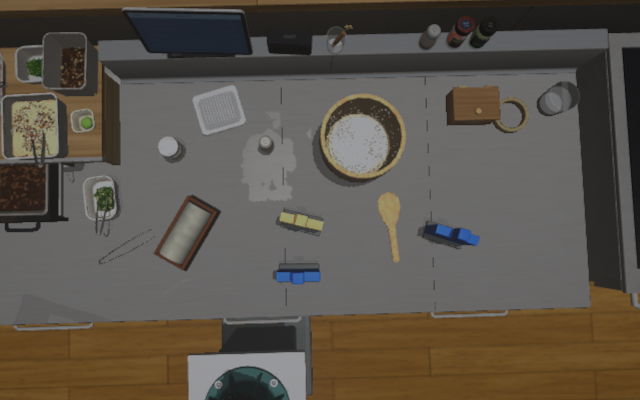

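Gauge candidates: the wooden one at side (301,212) / top (301,222), and blue ones at side (255,222) / top (298,275) and side (382,278) / top (452,236). I choose the wooden one. The stone is at top (188,232) / side (245,197).

```bash
python3 - <<'E'
from h import *
a=np.load('last_side.npz');b=np.load('last_top.npz')
P=cloud(b)
def rect(u0,v0,u1,v1,z0,z1,P=P):
    q=P[v0:v1,u0:u1].reshape(-1,3);q=q[(q[:,2]>z0)&(q[:,2]<z1)]
    if len(q)<5:print('few',len(q));return
    r=cv2.minAreaRect((q[:,:2]*1000).astype(np.float32));print(len(q),'rect',np.round(r[0]),np.round(r[1]),round(r[2],1),'z',np.round(np.percentile(q[:,2],[5,50,95]),3),'mean',q[:,:2].mean(0).round(3))
print('gauge');rect(270,195,335,245,.165,.2);rect(270,195,335,245,.1,.15);rect(270,195,335,245,.005,.03)
print('stone');rect(145,185,230,280,.06,.09);rect(145,185,230,280,.074,.09);rect(145,185,230,280,.035,.055);rect(145,185,230,280,.035,.09)
print('blue');rect(270,255,330,295,.1,.2)
Q=cloud(a);print('gauge side');rect(280,170,320,255,.165,.2,Q);rect(280,170,320,255,.13,.2,Q);rect(280,170,320,255,.02,.12,Q)
print('stone side');rect(205,175,280,220,.06,.09,Q);rect(205,175,280,220,.035,.09,Q)
ia=cv2.resize(a['img'][165:260,265:345],None,fx=6,fy=6,interpolation=2)
ib=cv2.resize(b['img'][180:280,140:340],None,fx=3,fy=3,interpolation=2)
ca=np.zeros((580,480+10,3),np.uint8);ca[:570,:480]=ia
cv2.imwrite('pics/c1.png',ca[:,:,::-1]);cv2.imwrite('pics/c2.png',ib[:,:,::-1])
E
```

```text
gauge
132 rect [ 504. -162.] [27. 28.] 74.3 z [0.181 0.185 0.188] mean [ 0.503 -0.162]
308 rect [ 504. -162.] [110.  24.] 75.2 z [0.128 0.132 0.136] mean [ 0.503 -0.162]
396 rect [ 511. -164.] [174. 135.] 88.0 z [0.005 0.011 0.016] mean [ 0.502 -0.161]
stone
1445 rect [484. 147.] [ 67. 156.] 58.7 z [0.062 0.075 0.082] mean [0.483 0.146]
847 rect [485. 148.] [ 49. 155.] 59.6 z [0.075 0.078 0.083] mean [0.484 0.148]
832 rect [485. 149.] [ 94. 180.] 58.7 z [0.041 0.048 0.053] mean [0.484 0.141]
2355 rect [485. 149.] [ 94. 180.] 58.7 z [0.044 0.068 0.081] mean [0.483 0.144]
blue
482 rect [ 367. -151.] [107.  27.] 88.7 z [0.127 0.133 0.187] mean [ 0.368 -0.152]
gauge side
122 rect [ 501. -167.] [32. 29.] 58.6 z [0.166 0.179 0.187] mean [ 0.498 -0.171]
338 rect [ 501. -165.] [112.  28.] 78.5 z [0.132 0.154 0.186] mean [ 0.497 -0.174]
924 rect [640.  96.] [698. 142.] 54.0 z [0.024 0.067 0.114] mean [ 0.554 -0.072]
stone side
400 rect [399.  38.] [325. 153.] 50.8 z [0.062 0.074 0.083] mean [0.458 0.123]
888 rect [471. 125.] [569. 180.] 60.6 z [0.037 0.056 0.082] mean [0.473 0.151]
```

View pics/c1.png

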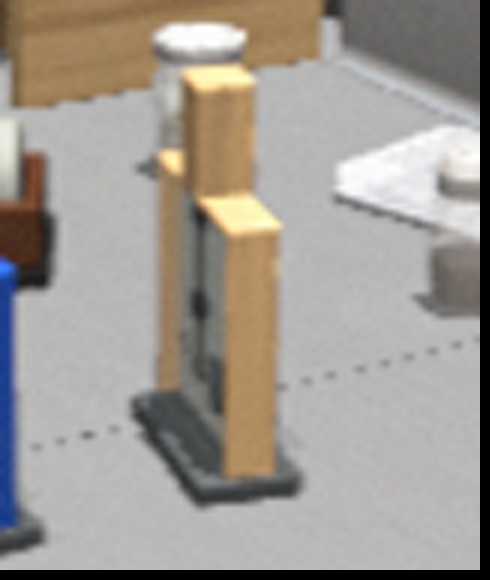

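Side crop: it's the wooden gauge, dial facing the robot side with the index on the dial's right half. The gauge is at about (0.504,-0.162), yaw -14.8°, and the stone at (0.485,0.148), yaw -31.3°. Setting out.

play_rows([
  [-45,-22,-7,0,0,0],
  [-90,-44,-14,0,0,0],
  [-135,-66,-21,0,0,0],
  [-180,-88,-28,0,0,0],
  [-225,-109,-34,0,0,0],
], gripper=1)

```text
time: 0.6
position: [0.3394, 0.4193, 0.2871]
ee_rot: [-3.141, -0.0, 2.89]
force: [0.5, 1.4, -0.4]
width: 0.996
gripper_force: 0.0
```

play_rows([
  [-45,-22,-7,0,0,0],
  [-95,-46,-14,0,0,0],
  [-110,-92,-14,0,0,0],
  [-115,-140,-14,0,0,0],
  [-115,-189,-14,0,0,0],
])

```text
time: 1.1
position: [0.4032, 0.2073, 0.3006]
ee_rot: [-3.141, 0.0, 2.889]
force: [1.6, -0.5, 0.7]
width: 1.005
gripper_force: 0.0
```

```bash
cat > go.py <<'E'
import sys
from h import *
o=arm.observe();M=R.from_euler('xyz',o['ee_rot']);t=np.array(eval(sys.argv[1]))
print(o['time'],o['position'].round(4),o['ee_rot'].round(4),'F',np.round(o['force'],1),'w',np.round(o['width'],3),'gf',np.round(o['gripper_force'],1))
print('shift',(M.inv().apply(t[:3]-o['position'])*1000).round(1))
if len(t)>3: print('turn',(M.inv()*R.from_euler('xyz',t[3:])).as_rotvec().round(4))
E
python3 go.py '[.504,-.162,.28,3.1416,0,2.883]'
```

```text
1.1 [0.4032 0.2073 0.3006] [-3.1410e+00  1.0000e-04  2.8892e+00] F [ 1.6 -0.5  0.7] w 1.005 gf 0.0
shift [-189.8 -332.4   20.8]
turn [-0.0006  0.0001  0.0062]
```

play_rows([
  [-24,-41,0,0,0,0],
  [-48,-82,0,0,0,0],
  [-72,-124,0,0,0,0],
  [-96,-165,5,0,0,0],
  [-118,-206,10,0,0,0],
])

```text
time: 1.6
position: [0.4659, -0.0216, 0.291]
ee_rot: [3.142, 0.001, 2.89]
force: [0.5, 1.4, -0.4]
width: 1.0
gripper_force: 0.0
```

play_rows([
  [-24,-41,5,0,0,0],
  [-48,-82,10,0,0,0],
  [-70,-122,10,0,0,0],
  [-70,-122,10,0,0,0],
  [-70,-122,10,0,0,0],
])

```text
time: 2.1
position: [0.5028, -0.1558, 0.2804]
ee_rot: [3.141, -0.001, 2.887]
force: [-0.5, 1.3, 0.8]
width: 1.001
gripper_force: 0.0
```

```bash
python3 go.py '[.504,-.162,.16,3.1416,0,2.883]'; python3 - <<'E'
from h import *
c=cap('wrist');save('w1.png',c['img']);P=cloud(c)
print(c['tool_from_camera'].round(3),c['K'][0])
for z0,z1 in((.165,.2),(.115,.15)):
    q=P[(P[...,2]>z0)&(P[...,2]<z1)&(abs(P[...,0]-.504)<.07)&(abs(P[...,1]+.162)<.09)]
    print(len(q))
    if len(q)>5:
        r=cv2.minAreaRect((q[:,:2]*1000).astype(np.float32));print(r,np.median(q[:,2]))
E
```

```text
2.1 [ 0.5028 -0.1558  0.2804] [ 3.1410e+00 -1.5000e-03  2.8874e+00] F [-0.5  1.3  0.8] w 1.001 gf 0.0
shift [ -2.9  -5.8 120.4]
turn [ 0.0006 -0.0015  0.0044]
[[-0.001 -0.96  -0.281  0.072]
 [ 1.    -0.002  0.     0.   ]
 [-0.001 -0.281  0.96  -0.121]
 [ 0.     0.     0.     1.   ]] [289.47150534   0.         322.16719534]
1341
((500.8642272949219, -160.25860595703125), (28.006946563720703, 28.042314529418945), 75.04391479492188) 0.18519920968431097
2308
((500.00775146484375, -159.91058349609375), (109.86500549316406, 26.048913955688477), 74.22612762451172) 0.13239871946450016
```

View pics/w1.png

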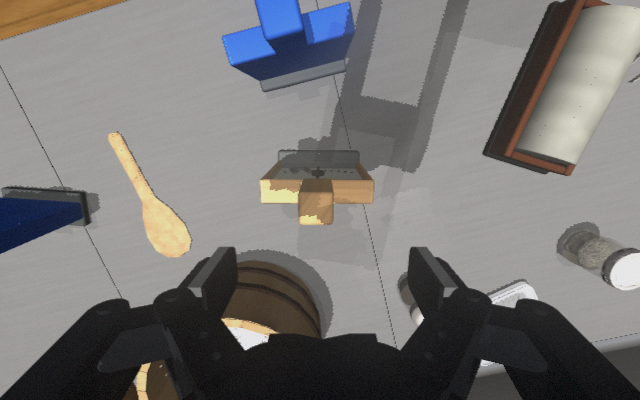

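The wrist view shows the grip at (316,205), centred between the open fingers, with the dial towards the robot. Descending.

play_rows([
  [-0.5,-5,20,0,0,0.008],
  [-0.5,-5,50,0,0,0.008],
  [-0.5,-5,85,0,0,0.008],
  [-0.5,-5,108,0,0,0.008],
  [-0.5,-5,117,0,0,0.008],
])

```text
time: 2.65
position: [0.5003, -0.1575, 0.1619]
ee_rot: [3.141, -0.005, 2.884]
force: [0.3, 0.4, 0.2]
width: 1.0
gripper_force: 0.0
```

play_rows([
  [0,0,0,0,0,0],
  [0,0,0,0,0,0],
  [0,0,0,0,0,0],
  [0,0,0,0,0,0],
  [0,0,0,0,0,0],
], gripper=-1, force=60)

```text
time: 3.15
position: [0.5032, -0.1608, 0.1653]
ee_rot: [-3.141, 0.002, 2.882]
force: [0.2, -2.3, 6.2]
width: 0.32
gripper_force: 60.1
```

play_rows([
  [0,0,0,0,0,0],
  [0,0,0,0,0,0],
  [0,0,0,0,0,0],
  [0,0,0,0,0,0],
  [0,0,0,0,0,0],
])

```text
time: 3.65
position: [0.5032, -0.1608, 0.1653]
ee_rot: [-3.141, 0.002, 2.882]
force: [-1.1, -0.9, 5.5]
width: 0.321
gripper_force: 60.2
```

```bash
python3 go.py '[.502,-.161,.32,3.1416,0,2.88]'; python3 - <<'E'
from h import *
c=cap('wrist');save('w2.png',c['img'],(220,130,420,280),4)
E
```

```text
3.65 [ 0.5032 -0.1608  0.1653] [-3.1408e+00  2.4000e-03  2.8815e+00] F [-1.1 -0.9  5.5] w 0.321 gf 60.2
shift [   0.7   -0.6 -154.7]
turn [-0.0008  0.0024  0.0015]
```

View pics/w2.png

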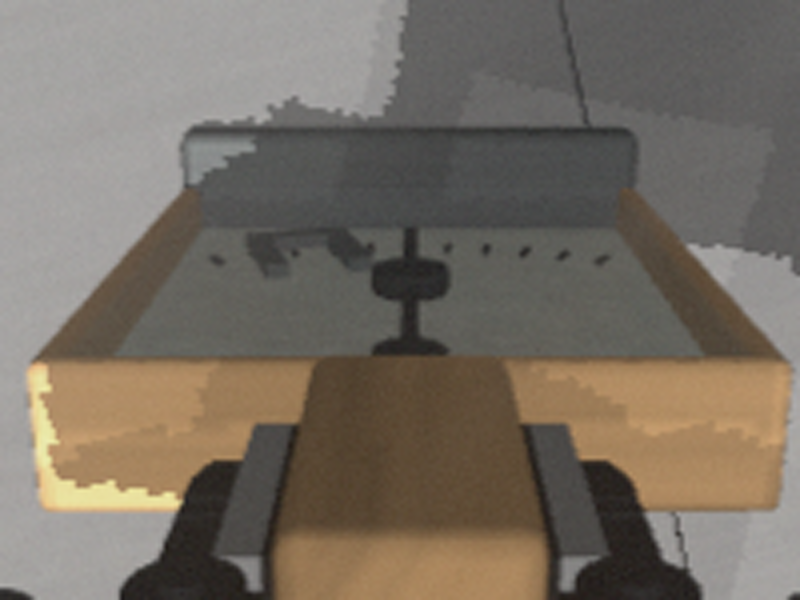

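Wrist crop: pointer straight at crop column 410, index prongs at (265,254) and (344,254). So the index is on the viewer's right, as expected. Lifting while I compute its angle.

play_rows([
  [0,0,-15,0,0,0],
  [0,0,-45,0,0,0],
  [0,0,-80,0,0,0],
  [0,0,-110,0,0,0],
  [0,0,-125,0,0,0],
])

```text
time: 4.2
position: [0.5029, -0.1603, 0.2914]
ee_rot: [-3.141, 0.003, 2.882]
force: [0.5, -0.4, -5.4]
width: 0.323
gripper_force: 60.4
```

play_rows([
  [0,0,0,0,0,0],
  [0,0,0,0,0,0],
  [0,0,0,0,0,0],
])

```text
time: 4.5
position: [0.5011, -0.1595, 0.2872]
ee_rot: [3.141, -0.004, 2.882]
force: [-0.0, 0.7, -5.1]
width: 0.326
gripper_force: 60.4
```

```bash
python3 go.py '[.485,.148,.29,3.1416,0,2.5935]'; python3 - <<'E'
from h import *
c=np.load('last_wrist.npz')
# gauge frame at grasp
G=np.eye(4);G[:3,:3]=R.from_euler('z',2.8815-np.pi).as_matrix();G[:3,3]=[.502,-.1608,0]
def ray(u,v,xd):
    M=np.linalg.inv(G)@c['cam_to_world'];d=M[:3,:3]@np.linalg.inv(c['K'])@[u,v,1];o=M[:3,3];return o+d*(xd-o[0])/d[0]
for xd in(-.012,-.008,-.004):
  for n,(u,v) in dict(p1=(265,254),p2=(344,254),mid=(304.5,254),ptr=(410,230)).items():
    p=ray(220+u/4,130+v/4,xd);print(xd,n,p.round(4),'ang',np.arctan2(-p[1],.12-p[2]).round(3),'r',np.hypot(p[1],.12-p[2]).round(4))
E
```

```text
4.5 [ 0.5011 -0.1595  0.2872] [ 3.141  -0.0036  2.8817] F [-0.   0.7 -5.1] w 0.326 gf 60.4
shift [ 94.6 293.1  -2.3]
turn [ 1.000e-04 -3.700e-03  2.882e-01]
-0.012 p1 [-0.012  -0.027   0.0728] ang 0.52 r 0.0543
-0.012 p2 [-0.012  -0.0119  0.0729] ang 0.247 r 0.0486
-0.012 mid [-0.012  -0.0194  0.0729] ang 0.391 r 0.051
-0.012 ptr [-0.012   0.0008  0.0544] ang -0.012 r 0.0656
-0.008 p1 [-0.008  -0.0289  0.0583] ang 0.438 r 0.0681
-0.008 p2 [-0.008  -0.0127  0.0584] ang 0.204 r 0.0629
-0.008 mid [-0.008  -0.0208  0.0584] ang 0.325 r 0.065
-0.008 ptr [-0.008   0.0008  0.0386] ang -0.01 r 0.0814
-0.004 p1 [-0.004  -0.0307  0.0438] ang 0.383 r 0.0821
-0.004 p2 [-0.004  -0.0136  0.0439] ang 0.176 r 0.0773
-0.004 mid [-0.004  -0.0221  0.0439] ang 0.283 r 0.0793
-0.004 ptr [-0.004   0.0008  0.0228] ang -0.008 r 0.0972
```

play_rows([
  [14,43,0,0,0,0.05],
  [28,87,0,0,0,0.1],
  [42,130,0,0,0,0.15],
  [56,173,0,0,0,0.2],
  [70,216,0,0,0,0.25],
])

```text
time: 5.0
position: [0.4889, 0.0683, 0.2875]
ee_rot: [-3.14, -0.002, 2.629]
force: [1.3, -0.2, -4.6]
width: 0.322
gripper_force: 61.7
```

```bash
python3 go.py '[.485,.148,.27,3.1416,0,2.5935]'
```

```text
5.0 [0.4889 0.0683 0.2875] [-3.1402e+00 -2.5000e-03  2.6292e+00] F [ 1.3 -0.2 -4.6] w 0.322 gf 61.7
shift [42.4 67.6 17.5]
turn [-0.0015 -0.0024  0.0357]
```

play_rows([
  [20,32,0,0,0,0.036],
  [36,58,5,0,0,0.036],
  [42,68,12,0,0,0.036],
  [42,68,17,0,0,0.036],
  [42,68,17,0,0,0.036],
])

```text
time: 5.5
position: [0.4856, 0.1456, 0.2702]
ee_rot: [-3.138, -0.002, 2.596]
force: [-0.2, -0.4, -5.9]
width: 0.322
gripper_force: 61.8
```

play_rows([
  [0,0,0,0,0,0],
  [0,0,0,0,0,0],
])

```text
time: 5.7
position: [0.487, 0.1454, 0.2721]
ee_rot: [-3.141, 0.0, 2.594]
force: [0.2, 0.4, -5.8]
width: 0.319
gripper_force: 61.8
```

```bash
python3 go.py '[.485,.148,.25,3.1416,0,2.5935]';python3 - <<'E'
from h import *
b=cap('top');w=cap('wrist');s=cap('side')
for n,c in(('top',b),('wrist',w),('side',s)):
    P=cloud(c);Rz=R.from_euler('z',np.deg2rad(-31.3)).as_matrix()
    q=(P-[.485,.148,0])@Rz   # gauge/stone axes
    near=(abs(q[...,0])<.12)&(abs(q[...,1])<.08)
    for lab,z0,z1 in(('walls',.035,.055),('stone',.06,.085),('foot',.095,.125),('housing',.226,.245)):
        m=near&(q[...,2]>z0)&(q[...,2]<z1)
        if m.sum()>20:
            k=q[m];r=cv2.minAreaRect((k[:,:2]*1000).astype(np.float32))
            print(n,lab,m.sum(),[np.round(x,1) for x in r],'min/max',np.percentile(k,1,axis=0).round(4),np.percentile(k,99,axis=0).round(4))
A=np.vstack([cv2.resize(w['img'][80:280,160:480],None,fx=1.75,fy=1.5),cv2.resize(s['img'][120:240,160:320],None,fx=3.5,fy=2.4)[:,:560]])
cv2.imwrite('pics/w3.png',A[:,:,::-1]);print(A.shape)
E
```

```text
5.7 [0.487  0.1454 0.2721] [-3.1412e+00  3.0000e-04  2.5943e+00] F [ 0.2  0.4 -5.8] w 0.319 gf 61.8
shift [ 3.1  1.2 22.1]
turn [-0.0004  0.0003  0.0008]
top walls 622 [array([-0.6, -0.1]), array([180.3,  93.6]), np.float64(0.4)] min/max [-0.0896 -0.0462  0.0361] [0.0893 0.0453 0.0547]
top stone 839 [array([-0.5, -1. ]), array([154.9,  66.3]), np.float64(0.4)] min/max [-0.0765 -0.0325  0.0609] [0.0767 0.0302 0.0835]
top foot 287 [array([ 3.8, -2. ]), array([110.6,  50. ]), np.float64(89.2)] min/max [-0.0206 -0.057   0.1111] [0.0282 0.051  0.1235]
top housing 118 [array([  5. , -30.7]), array([54. , 23.2]), np.float64(88.0)] min/max [-0.0071 -0.0574  0.2271] [ 0.017  -0.0131  0.2436]
wrist walls 1851 [array([-54.1,   0.8]), array([92.1, 77. ]), np.float64(89.9)] min/max [-0.0924 -0.0448  0.045 ] [-0.0168  0.0463  0.0542]
wrist stone 3370 [array([-49.4,   0.9]), array([65.4, 63. ]), np.float64(89.8)] min/max [-0.0805 -0.0306  0.0607] [-0.0201  0.0325  0.0813]
wrist foot 1909 [array([-17.7,  -1.4]), array([ 14.3, 109.8]), np.float64(0.1)] min/max [-0.0246 -0.0547  0.1103] [-0.0108  0.052   0.1234]
wrist housing 5343 [array([-0.3, -1.2]), array([ 26.1, 109.8]), np.float64(0.4)] min/max [-0.0127 -0.0546  0.2266] [0.0118 0.0526 0.2435]
side walls 314 [array([-0.4, -8.1]), array([179. ,  98.7]), np.float64(2.0)] min/max [-0.0882 -0.0534  0.0353] [0.0895 0.0406 0.0548]
side stone 377 [array([ -0.2, -13.9]), array([154.3,  52.3]), np.float64(1.4)] min/max [-0.0763 -0.038   0.0605] [0.0771 0.0113 0.0827]
side foot 139 [array([ 4.4, -7.7]), array([ 48.6, 114.6]), np.float64(0.1)] min/max [-0.0197 -0.0633  0.1101] [0.0284 0.0455 0.1245]
side housing 86 [array([ 3.2, -7.4]), array([111.1,  26.2]), np.float64(89.4)] min/max [-0.0075 -0.0621  0.2264] [0.0164 0.0474 0.2442]
(588, 560, 3)
```

View pics/w3.png

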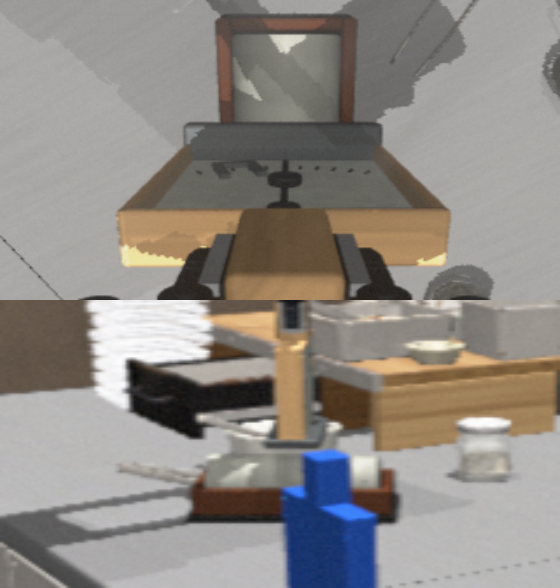

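The wrist and side crops show the gauge hovering level across the stone; relative to the stone it is about +3.5 mm in gauge x and -2 mm in y. Correcting and descending.

play_rows([
  [3.5,2,5,0,0,0],
  [3.5,2,12,0,0,0],
  [3.5,2,18,0,0,0],
  [3.5,2,21,0,0,0],
  [3.5,2,21,0,0,0],
])

```text
time: 6.35
position: [0.4842, 0.1499, 0.2502]
ee_rot: [-3.14, -0.001, 2.596]
force: [0.2, -0.1, -5.3]
width: 0.323
gripper_force: 61.7
```

play_rows([
  [0,0,0.5,0,0,0],
  [0,0,1,0,0,0],
  [0,0,1.5,0,0,0],
  [0,0,1.5,0,0,0],
])

```text
time: 6.75
position: [0.4848, 0.15, 0.2496]
ee_rot: [3.142, 0.0, 2.596]
force: [-0.2, -0.5, -5.5]
width: 0.32
gripper_force: 61.7
```

play_rows([
  [0,0,0.5,0,0,0],
  [0,0,1,0,0,0],
  [0,0,1.5,0,0,0],
  [0,0,1.5,0,0,0],
])

```text
time: 7.15
position: [0.4847, 0.15, 0.2479]
ee_rot: [-3.141, -0.0, 2.596]
force: [-0.0, 0.3, -5.1]
width: 0.318
gripper_force: 61.7
```

```bash
cat > st.py <<'E'
from h import *
o=arm.observe();print(o['time'],o['position'].round(4),o['ee_rot'].round(4),'F',np.round(o['force'],2),'T',np.round(o['torque'],3))
b=cap('top')
P=cloud(b);Rz=R.from_euler('z',np.deg2rad(-31.3)).as_matrix();q=(P-[.485,.148,0])@Rz
m=(abs(q[...,0])<.07)&(abs(q[...,1])<.008)&(q[...,2]>.065)&(q[...,2]<.086)
m2=(abs(q[...,0])<.03)&(abs(q[...,1])<.06)&(q[...,2]>.086)&(q[...,2]<.12)
m3=(abs(q[...,0])<.089)&(abs(abs(q[...,1])-.043)<.003)&(q[...,2]>.04)&(q[...,2]<.056)
print('crown z',q[m][:,2].mean().round(4),m.sum(),'wall',q[m3][:,2].mean().round(4),'foot top',np.median(q[m2][:,2]).round(4),'F',np.mean([arm.observe()['force'] for _ in range(3)],axis=0).round(2))
E
python3 st.py
```

```text
7.15 [0.4847 0.15   0.2479] [-3.1414e+00 -1.0000e-04  2.5958e+00] F [-0.01  0.28 -5.07] T [0.054 0.02  0.01 ]
crown z 0.0796 161 wall 0.0475 foot top 0.0948 F [-0.86 -0.12 -4.95]
```

play_rows([
  [0,0,0.7,0,0,0],
  [0,0,1.4,0,0,0],
  [0,0,1.4,0,0,0],
])

```text
time: 7.5
position: [0.4847, 0.15, 0.2465]
ee_rot: [-3.141, -0.0, 2.596]
force: [-0.1, 0.2, -5.0]
width: 0.321
gripper_force: 61.7
```

play_rows([
  [0,0,0.5,0,0,0],
  [0,0,1,0,0,0],
  [0,0,1,0,0,0],
])

```text
time: 7.8
position: [0.4847, 0.15, 0.2455]
ee_rot: [-3.141, -0.0, 2.596]
force: [1.0, 0.3, -5.6]
width: 0.321
gripper_force: 61.7
```

play_rows([
  [0,0,0.5,0,0,0],
  [0,0,1,0,0,0],
  [0,0,1,0,0,0],
])

```text
time: 8.1
position: [0.4848, 0.15, 0.2447]
ee_rot: [-3.142, 0.0, 2.596]
force: [-1.0, 0.0, -2.4]
width: 0.32
gripper_force: 62.1
```

```bash
python3 st.py
```

```text
8.1 [0.4848 0.15   0.2447] [-3.1416e+00  1.0000e-04  2.5958e+00] F [-1.01  0.01 -2.37] T [-0.064  0.088  0.029]
crown z 0.0789 162 wall 0.0469 foot top 0.0922 F [-1.16 -0.15 -3.53]
```

Contact made with about 2.3 N of press, foot level. Working out the rolling path in tool-frame steps.

```bash
python3 - <<'E'
import numpy as np
Rr,H=36,165
f=lambda t:np.array([-(Rr+H)*np.sin(t)+Rr*t*np.cos(t),(Rr+H)*np.cos(t)+Rr*t*np.sin(t)])
for a in(0,.1,.2):
    T=np.array([np.cos(a),np.sin(a)]);N=np.array([-np.sin(a),np.cos(a)])
    for k in(.02,.04,.06,.08,.1):
        d=f(a+k)-f(a);print([0,round(d@T,2),round(-d@N,2),-k,0,0])
E
python3 st.py
```

```text
[0, np.float64(-3.3), np.float64(0.03), -0.02, 0, 0]
[0, np.float64(-6.6), np.float64(0.1), -0.04, 0, 0]
[0, np.float64(-9.9), np.float64(0.23), -0.06, 0, 0]
[0, np.float64(-13.19), np.float64(0.41), -0.08, 0, 0]
[0, np.float64(-16.48), np.float64(0.64), -0.1, 0, 0]
[0, np.float64(-3.3), np.float64(-0.05), -0.02, 0, 0]
[0, np.float64(-6.6), np.float64(-0.04), -0.04, 0, 0]
[0, np.float64(-9.9), np.float64(0.02), -0.06, 0, 0]
[0, np.float64(-13.2), np.float64(0.13), -0.08, 0, 0]
[0, np.float64(-16.5), np.float64(0.29), -0.1, 0, 0]
[0, np.float64(-3.3), np.float64(-0.12), -0.02, 0, 0]
[0, np.float64(-6.6), np.float64(-0.18), -0.04, 0, 0]
[0, np.float64(-9.91), np.float64(-0.2), -0.06, 0, 0]
[0, np.float64(-13.22), np.float64(-0.16), -0.08, 0, 0]
[0, np.float64(-16.52), np.float64(-0.07), -0.1, 0, 0]
8.15 [0.4848 0.15   0.2447] [-3.1415e+00  1.0000e-04  2.5958e+00] F [-1.16 -0.15 -3.53] T [-0.067  0.142 -0.02 ]
crown z 0.079 166 wall 0.0475 foot top 0.0923 F [-0.83  0.81 -3.25]
```

play_rows([
  [0,-3.3,0.03,-0.02,0,0],
  [0,-6.6,0.1,-0.04,0,0],
  [0,-9.9,0.23,-0.06,0,0],
  [0,-13.2,0.4,-0.08,0,0],
  [0,-16.5,0.64,-0.1,0,0],
])

```text
time: 8.7
position: [0.4761, 0.1355, 0.2441]
ee_rot: [3.04, 0.0, 2.595]
force: [0.6, 1.8, -3.1]
width: 0.32
gripper_force: 62.3
```

play_rows([
  [0,0,0,0,0,0],
  [0,0,0,0,0,0],
])

```text
time: 8.9
position: [0.4759, 0.1353, 0.244]
ee_rot: [3.042, -0.0, 2.595]
force: [-0.6, -1.5, -3.5]
width: 0.324
gripper_force: 62.1
```

```bash
python3 st.py
```

```text
8.9 [0.4759 0.1353 0.244 ] [ 3.0425e+00 -2.0000e-04  2.5950e+00] F [-0.64 -1.47 -3.46] T [-0.374  0.148 -0.014]
crown z 0.0785 122 wall 0.0472 foot top 0.0921 F [-0.81 -0.96 -2.13]
```

play_rows([
  [0,-3.3,-0.05,-0.02,0,0],
  [0,-6.6,-0.04,-0.04,0,0],
  [0,-9.9,0.02,-0.06,0,0],
  [0,-13.2,0.13,-0.08,0,0],
  [0,-16.5,0.29,-0.1,0,0],
])

```text
time: 9.45
position: [0.4677, 0.1217, 0.2421]
ee_rot: [2.94, 0.001, 2.596]
force: [-0.6, -0.1, -4.2]
width: 0.323
gripper_force: 62.2
```

play_rows([
  [0,-3.3,-0.12,-0.02,0,0],
  [0,-6.6,-0.18,-0.04,0,0],
  [0,-9.9,-0.2,-0.06,0,0],
  [0,-13.2,-0.16,-0.08,0,0],
  [0,-13.2,-0.16,-0.08,0,0],
])

```text
time: 9.95
position: [0.4606, 0.1102, 0.2395]
ee_rot: [2.861, 0.0, 2.594]
force: [0.9, 0.1, -3.0]
width: 0.321
gripper_force: 62.2
```

play_rows([
  [0,0,0,0,0,0],
  [0,0,0,0,0,0],
  [0,0,0,0,0,0],
  [0,0,0,0,0,0],
  [0,0,0,0,0,0],
])

```text
time: 10.45
position: [0.4609, 0.1108, 0.2395]
ee_rot: [2.862, 0.0, 2.596]
force: [-1.0, -2.0, -2.5]
width: 0.323
gripper_force: 62.3
```

play_rows([
  [0,0,0,0,0,0],
  [0,0,0,0,0,0],
  [0,0,0,0,0,0],
  [0,0,0,0,0,0],
  [0,0,0,0,0,0],
])

```text
time: 10.95
position: [0.461, 0.1108, 0.2396]
ee_rot: [2.862, -0.0, 2.596]
force: [-1.7, -2.0, -3.3]
width: 0.317
gripper_force: 62.4
```

```bash
python3 st.py; python3 - <<'E'
from h import *
c=cap('wrist');save('w4.png',c['img'],(220,130,420,280),4)
E
```

```text
10.95 [0.461  0.1108 0.2396] [ 2.8616 -0.      2.5958] F [-1.71 -2.05 -3.35] T [-0.862  0.468 -0.021]
crown z 0.0781 110 wall 0.0469 foot top 0.0979 F [-0.94 -2.56 -2.57]
```

View pics/w4.png

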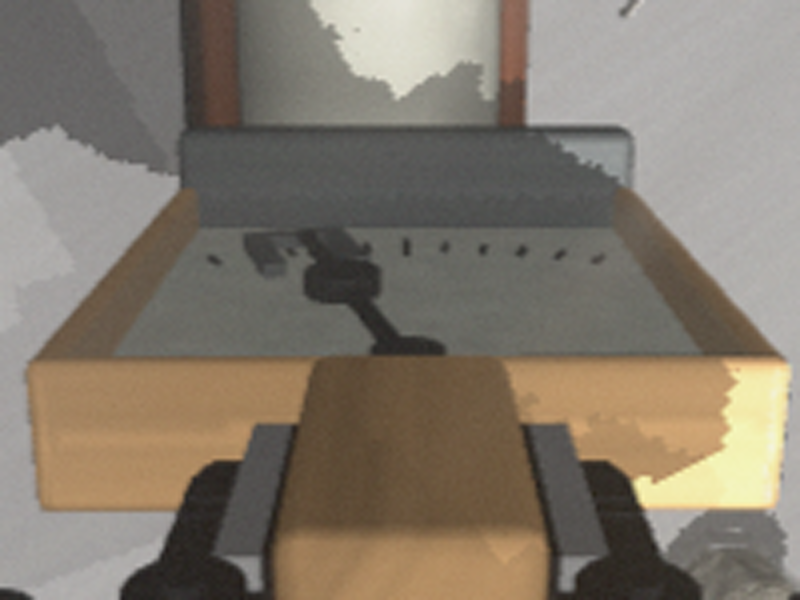

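Pointer is between the prongs, tip at about crop (310,236), but perhaps nearer the inner prong. Looking closer.

```bash
python3 - <<'E'
from h import *
c=np.load('last_wrist.npz');save('w5.png',c['img'],(270,180,335,222),12)
E
```

```text
(no output)
```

View pics/w5.png

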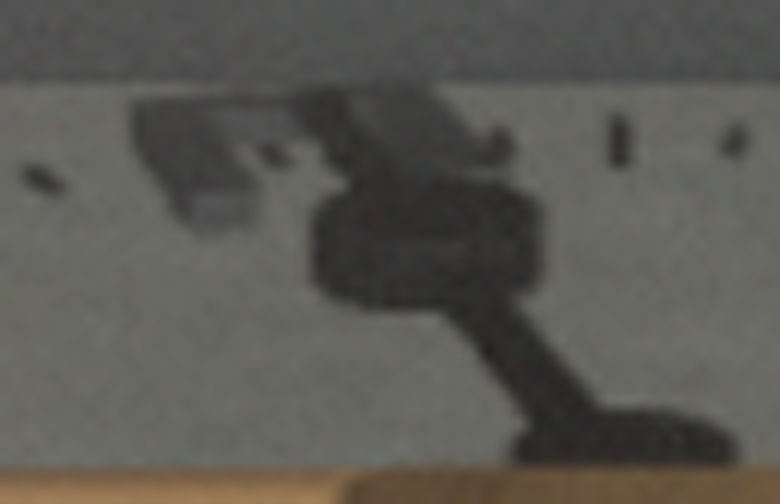

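```bash
python3 - <<'E'
from h import *
c=np.load('last_wrist.npz')
M0=R.from_euler('xyz',[2.8616,0,2.5958]);T=np.eye(4);T[:3,:3]=M0.as_matrix();T[:3,3]=[.461,.1108,.2396]
C=np.linalg.inv(T)@c['cam_to_world']
# gauge from tool: gauge x=-tool x, y=tool y, z=-tool z ; tool origin at gauge z .165, x +.001
A=np.diag([-1.,1,-1,1]);A[:3,3]=[.001,0,.165];M=A@C
def ray(u,v,xd):
    d=M[:3,:3]@np.linalg.inv(c['K'])@[270+u/12,180+v/12,1];o=M[:3,3];return o+d*(xd-o[0])/d[0]
for n,(u,v) in dict(tip=(318,97),mid=(512,345),low=(560,405),pL=(185,150),pR=(420,130),pm=(300,140),endL=(222,205),tick0=(620,140),tick1=(495,145),tickm1=(738,142),tick3=(272,152),tick5=(45,180)).items():
    print(n,[(xd,*ray(u,v,xd)[1:].round(4),np.arctan2(-ray(u,v,xd)[1],.12-ray(u,v,xd)[2]).round(3)) for xd in(-.01,-.008,-.006,-.004,-.002,0)])
E
```

```text
tip [(-0.01, np.float64(-0.0216), np.float64(0.0461), np.float64(0.284)), (-0.008, np.float64(-0.0223), np.float64(0.0382), np.float64(0.266)), (-0.006, np.float64(-0.023), np.float64(0.0303), np.float64(0.251)), (-0.004, np.float64(-0.0237), np.float64(0.0224), np.float64(0.239)), (-0.002, np.float64(-0.0245), np.float64(0.0145), np.float64(0.228)), (0, np.float64(-0.0252), np.float64(0.0066), np.float64(0.219))]
mid [(-0.01, np.float64(-0.006), np.float64(0.1024), np.float64(0.33)), (-0.008, np.float64(-0.0062), np.float64(0.0963), np.float64(0.258)), (-0.006, np.float64(-0.0065), np.float64(0.0903), np.float64(0.214)), (-0.004, np.float64(-0.0067), np.float64(0.0842), np.float64(0.184)), (-0.002, np.float64(-0.0069), np.float64(0.0782), np.float64(0.163)), (0, np.float64(-0.0071), np.float64(0.0721), np.float64(0.147))]
low [(-0.01, np.float64(-0.0032), np.float64(0.1125), np.float64(0.401)), (-0.008, np.float64(-0.0033), np.float64(0.1068), np.float64(0.245)), (-0.006, np.float64(-0.0034), np.float64(0.101), np.float64(0.178)), (-0.004, np.float64(-0.0035), np.float64(0.0953), np
[... 3205 characters left out ...]
4(0.35)), (-0.006, np.float64(-0.025), np.float64(0.0463), np.float64(0.327)), (-0.004, np.float64(-0.0257), np.float64(0.0389), np.float64(0.307)), (-0.002, np.float64(-0.0265), np.float64(0.0315), np.float64(0.291)), (0, np.float64(-0.0273), np.float64(0.0241), np.float64(0.277))]
tick5 [(-0.01, np.float64(-0.0375), np.float64(0.068), np.float64(0.625)), (-0.008, np.float64(-0.0388), np.float64(0.0608), np.float64(0.58)), (-0.006, np.float64(-0.04), np.float64(0.0536), np.float64(0.543)), (-0.004, np.float64(-0.0413), np.float64(0.0465), np.float64(0.511)), (-0.002, np.float64(-0.0425), np.float64(0.0393), np.float64(0.485)), (0, np.float64(-0.0438), np.float64(0.0321), np.float64(0.462))]
```

By geometry the index is about 0.29–0.30 and the lean is 0.28, so I'll rock another 0.018 rad.

play_rows([
  [0,-1.5,-0.08,-0.009,0,0],
  [0,-3,-0.16,-0.018,0,0],
  [0,-3,-0.16,-0.018,0,0],
  [0,-3,-0.16,-0.018,0,0],
  [0,-3,-0.16,-0.018,0,0],
])

```text
time: 11.55
position: [0.4596, 0.1084, 0.239]
ee_rot: [2.843, 0.0, 2.596]
force: [0.1, 0.3, -3.0]
width: 0.318
gripper_force: 62.3
```

play_rows([
  [0,0,0,0,0,0],
  [0,0,0,0,0,0],
  [0,0,0,0,0,0],
  [0,0,0,0,0,0],
  [0,0,0,0,0,0],
])

```text
time: 12.05
position: [0.4595, 0.1084, 0.239]
ee_rot: [2.844, 0.0, 2.596]
force: [-0.9, -0.2, -2.0]
width: 0.318
gripper_force: 62.2
```

play_rows([
  [0,0,0,0,0,0],
  [0,0,0,0,0,0],
  [0,0,0,0,0,0],
  [0,0,0,0,0,0],
  [0,0,0,0,0,0],
])

```text
time: 12.55
position: [0.4595, 0.1083, 0.2389]
ee_rot: [2.844, 0.0, 2.596]
force: [-0.5, 0.1, -2.4]
width: 0.32
gripper_force: 62.3
```

```bash
python3 st.py; python3 - <<'E'
from h import *
c=cap('wrist');s=cap('side')
A=cv2.resize(c['img'][178:222,265:340],None,fx=8,fy=8,interpolation=2)
B=cv2.resize(s['img'][140:215,200:290],None,fx=600/90,fy=240/75*0+3.2,interpolation=2)
cv2.imwrite('pics/w6.png',np.vstack([A,B[:, :600]])[:,:,::-1])
E
```

```text
12.55 [0.4595 0.1083 0.2389] [2.8436e+00 1.0000e-04 2.5957e+00] F [-0.51  0.14 -2.4 ] T [-0.162  0.127  0.045]
crown z 0.0785 116 wall 0.0481 foot top 0.0984 F [ 0.24  0.77 -3.61]
```

View pics/w6.png

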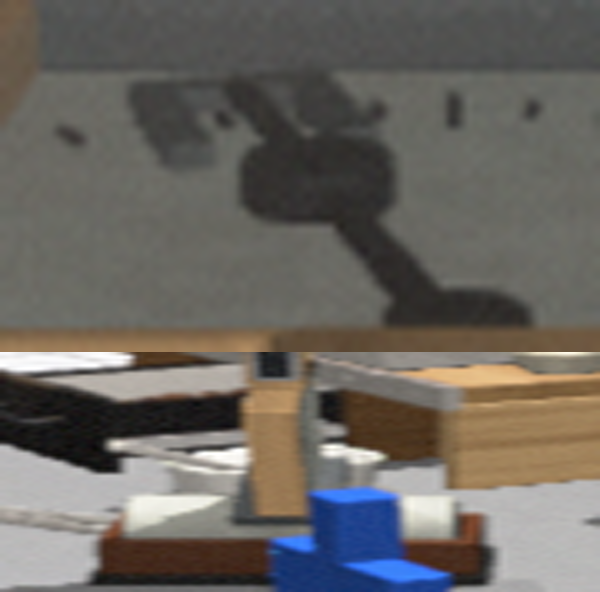

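The pointer (crop 243,88) now stands midway between the prongs (about 152 and 320). The foot is still on the stone with about 2.5 N. Handing in.

```bash
python3 -c "
from cell import arm
print(arm.hand_in())"
```

```text
the job is handed in; nothing more can be done
None
```

I handed the job in at about 12.7 s with the gauge still gripped, its foot on the stone at about 2.5 N, leaning about 0.298 rad with the pointer at rest between the index prongs; no verdict came back, and the arm never went near the jar, mill or paddle.

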